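# Put the reagent bottles away in their colour-matched spill trays

### The job

Put the four reagent bottles away, each standing fully down on the floor of the tray that has the colour of its cap; the square bottle must be turned to fit its square tray. The red-capped acid goes first and the blue-capped alkali last, with the yellow and green ones in between in either order, and each bottle stays where it is until its turn. Keep the bottles upright, set them down rather than letting them drop, and leave the beaker and the steel dish where they are.

Things in the scene. Friction and masses are not known exactly. Their poses are not given: they have to be found in the camera images.
- bottle_red: round amber glass bottle with a RED cap (the acid): body 52 across and 72 tall, a narrow neck 26 across above it, cap 36 across, all upright; the cap is a straight cylinder filling the top 26 mm, and the whole bottle is 115 tall. Paper label with a stripe of the cap's colour. Rigid, closed, loose, 130 to 340 g. Origin: centre of the underside, z up.
- bottle_yellow: round wide aluminium bottle with a YELLOW cap: body 60 across and 50 tall, a narrow neck 34 across above it, cap 46 across, all upright; the cap is a straight cylinder filling the top 26 mm, and the whole bottle is 85 tall. Paper label with a stripe of the cap's colour. Rigid, closed, loose, 130 to 340 g. Origin: centre of the underside, z up.
- bottle_green: SQUARE grey plastic bottle with a GREEN cap: body 50 x 50 and 60 tall, a narrow neck 28 across above it, round cap 38 across, all upright; the cap is a straight cylinder filling the top 26 mm, and the whole bottle is 100 tall. Paper label with a stripe of the cap's colour. Rigid, closed, loose, 130 to 340 g. Origin: centre of the underside, z up; x and y are square to its sides.
- bottle_blue: round white plastic bottle with a BLUE cap (the alkali): body 48 across and 64 tall, a narrow neck 24 across above it, cap 32 across, all upright; the cap is a straight cylinder filling the top 26 mm, and the whole bottle is 105 tall. Paper label with a stripe of the cap's colour. Rigid, closed, loose, 130 to 340 g. Origin: centre of the underside, z up.
- tray_red: round RED tray fixed to the bench, 80 across outside, recess 68 across, wall 6 thick and 14 tall; the recess floor is 4 above the bench. Holder of the red-capped bottle. Origin: centre of the underside, on the bench, z up.
- tray_yellow: round YELLOW tray fixed to the bench, 88 across outside, recess 76 across, wall 6 thick and 14 tall; the recess floor is 4 above the bench. Holder of the yellow-capped bottle. Origin: centre of the underside, on the bench, z up.
- tray_green: SQUARE GREEN tray fixed to the bench, 78 x 78 outside, recess 66 x 66, wall 6 thick and 14 tall; the recess floor is 4 above the bench. Holder of the green-capped bottle. Origin: centre of the underside, on the bench, z up; x and y are square to its sides.
- tray_blue: round BLUE tray fixed to the bench, 76 across outside, recess 64 across, wall 6 thick and 14 tall; the recess floor is 4 above the bench. Holder of the blue-capped bottle. Origin: centre of the underside, on the bench, z up.
- beaker: bystander: small empty glass beaker, loose, 56 across and 55 tall, standing near the middle of the work. Origin: centre of the underside.
- dish: bystander: small empty dark steel dish, loose, 70 across at the rim and 28 tall, straight ahead beyond the beaker. Origin: centre of the underside.

How it is judged:
By the outcome, as a careful person would: the job done as asked, in the order asked, and still so for the second after the job is handed in, with the robot touching nothing.
It also fails if it takes over 99 s, if anything falls off the work surface, if the arm or the gripper's body presses on something with over 40 N, if the wrist force passes 120 N, or if a joint passes its speed limit or range.

### The arm

A 6-joint arm with a two-finger parallel gripper is mounted at the origin on the work surface. World frame = base frame: x ahead of the robot, y to its left, z up, the work surface at z = 0. Lengths are in mm, angles in degrees, forces in N, time in s.
With the tool pointing down it reaches from about 300 to 850 mm from the base axis. Payload 4.2 kg.
Tool frame: the origin (TCP) lies between the finger pads; the fingertips stand 19 mm ahead of it and the grasp point (between the pads) is the TCP (env.tips_ahead is the distance from the TCP to the fingertips, in mm); z points along the fingers, y is the direction in which the jaws open and shut (so a half turn about z gives the same grasp; the last joint's range is limited). The gripper opens to 91 mm and grips with 3 to 60 N. Pads are 32 mm wide; open, the fingers measure 118 mm over their backs; the gripper's body (76 mm by 178 mm) begins 60 mm behind the grasp point.
Start: joints at [-70.703, 18.312, 89.639, -0, 72.044, -1.146], TCP at [200.839, -538.803, 197.176] pointing down, gripper open.
Joint ranges: [-177.97, 177.97], [-48.28, 115.42], [12.27, 149.76], [-77.06, 257.06], [2.81, 150.46], [-146.56, 146.56]. Speed limits (degrees/s): [147.25, 147.25, 180, 180, 180, 180].

### API

Orientations are given as [roll, pitch, yaw] about the fixed x, y, z axes, in that order (R = Rz(yaw) Ry(pitch) Rx(roll)).
In Python, from workcell import telemetry, viewer, job_done, env gives the robot as it stands. The module is installed in compiled form; this text tells all that it offers.
- The arm moves only by the shell command python3 -m jog 'ROWS' [FORCE]. ROWS is JSON, a list of rows, each a list of 3 entries, a list of its own where there are three numbers: the shift along the tool's x, y, z in cm, then the turn about the tool's z in degrees, then the opening, from 0 (shut) to 1 (fully open). A call has 1 to 10 rows; each row shifts and turns the pose as measured when the row begins, along the tool's axes as they then stand; what a row does not reach is not made up. A row lasts 1/8 s, in which the tool goes at most 62.5 mm and 10.7 degrees, less where a joint would pass 70% of its speed; a pose out of reach is approached as far as the arm can. A call is refused whole if a number of a shift passes 6.25 or a number of a turn 10.7, either way. A call with a gripper value outside its range is refused whole. The fingers move at their own pace and stop on an object; FORCE is the grip in N (left out, the last holds). Time passes only in rows, so rows that do not move let the fingers close. It gives the time, the measured TCP pose, the force and the opening at its end, in the units of the state.
- telemetry.state(): the state, without advancing time (a new reading comes with each control period).
- viewer.grab_frame(name): name is "scene" or "top" or "wrist"; returns a dict with "color" (384x512x3 uint8, red, green, blue), "K" (3x3 intrinsics, pixels), "k1" (the pictures are not rectified: a ray, as slopes to the right and down, at radius r is drawn at 1 + k1 r^2 times it, then the intrinsics apply), "rvec" (rotation vector, rad) and "tvec" (3), from world to camera coordinates, as OpenCV has them. Camera axes: x right, y down, z forward; pixel columns grow to the right and rows downward; lengths in mm; the calibration is good to about 2 mm. A picture is of the moment at which its call begins. There is no depth.
- job_done(): hands the job in, once; it reports no verdict.
The state is a dict: "time_s": time; "qpos": joint angles; "qvel": joint speeds; "effort": joint torques, N m; "ee_pos": TCP position; "ee_rot": TCP orientation; "force": force on the tool from outside, world axes, zero at the start; "torque": the same for the moment, N m; "gripper_width": finger opening in mm.
Only numpy, scipy, OpenCV 4.12 (cv2) and the standard library are available. Lean on these libraries where they do the work, as an engineer would, in place of code of your own. Each camera call takes 0.05 s, during which the arm holds its last target. There are 200 camera calls.

## Working session

There is one attempt and no reset: what is moved stays moved. The work goes in short steps, Python scripts to look and compute and a shell command to move; the robot and the scene stay as the last step left them, time stands still between calls to the robot, and variables do not carry over. Pictures are saved under pics/ and viewed, about 12 in all and at most 16, crops included, and the job is handed in when it is done.

```bash
mkdir -p pics
cat > h.py <<'E'
import numpy as np, cv2
from workcell import telemetry, viewer, env
def grab(n,save=None):
    f=viewer.grab_frame(n)
    if save: cv2.imwrite('pics/'+save,f['color'][:,:,::-1])
    return f
def cam(f):
    R=cv2.Rodrigues(np.array(f['rvec'],float))[0]; t=np.array(f['tvec'],float).ravel(); return R,t,np.array(f['K'],float)
def ray(f,uv):
    R,t,K=cam(f); d=np.array([(uv[0]-K[0,2])/K[0,0],(uv[1]-K[1,2])/K[1,1]]); s=d.copy()
    for _ in range(20): s=d/(1+f['k1']*(s@s))
    return -R.T@t, R.T@np.array([s[0],s[1],1])
def onz(f,uv,z):
    o,d=ray(f,uv); return (o+d*(z-o[2])/d[2])[:2]
def proj(f,P):
    R,t,K=cam(f); c=R@np.array(P,float)+t; s=c[:2]/c[2]; s=s*(1+f['k1']*(s@s)); return K[:2,:2]@s+K[:2,2]
E
python3 - <<'E'
from h import *
for n in('top','scene'):
    f=grab(n,n+'1.png'); R,t,K=cam(f); print(n,-R.T@t,R[2],K[0,0],f['k1'])
s=telemetry.state(); print(s)
a=cv2.imread('pics/top1.png');b=cv2.imread('pics/scene1.png')
E
```

```text
top [ 352.89628351  -24.33113824 1332.59167089] [ 0.14056135  0.01206646 -0.98999844] 483.59779658118845 -0.19769270484256118
scene [864.19369536 388.50659001 827.94916522] [-0.35962045 -0.43350507 -0.82628475] 370.0908110312925 -0.10797795853416768
{'time_s': 0.1, 'qpos': array([-7.07026385e+01,  1.83486860e+01,  8.96974316e+01, -7.61828678e-05,
        7.20419362e+01, -1.14651022e+00]), 'qvel': array([-0.0281139 , -0.13929705, -0.2059819 ,  0.08035897,  0.03761402,
        0.13973408]), 'effort': array([ 1.88589111e-03, -4.13328552e+01, -2.32507753e+01,  7.30143045e-02,
        4.22574312e-02, -5.47227808e-05]), 'ee_pos': array([ 200.68807442, -538.36231748,  196.41070265]), 'ee_rot': array([-1.79911962e+02, -1.68945096e-03,  2.04438940e+01]), 'force': array([-0.18583798, -0.60432736,  0.82131668]), 'torque': array([ 0.03158564,  0.01888223, -0.00336447]), 'gripper_width': 91.24586725799192}
```

View pics/top1.png

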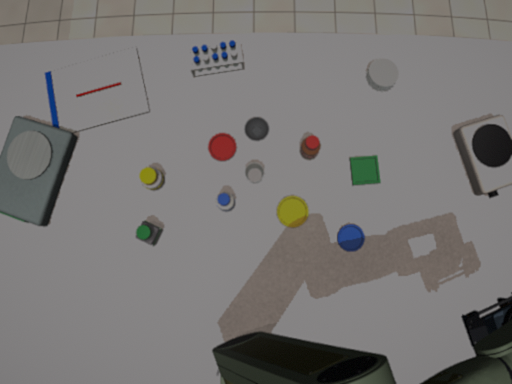

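View pics/scene1.png

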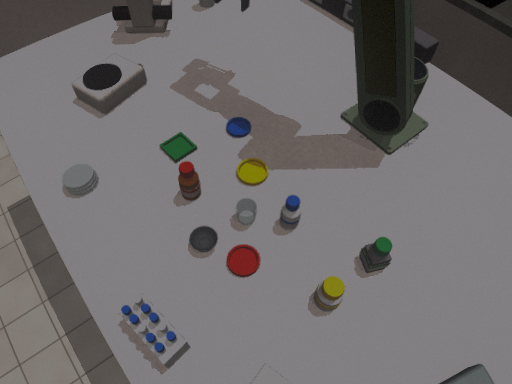

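The top view shows caps at red (312,142), yellow (149,175), green (144,232) and blue (224,199). Trays are at red (222,147), yellow (292,211), green (365,170) and blue (350,237), the beaker at (255,172) and the dish at (257,128). The scene view agrees. Next I'll measure them by colour masks.

```bash
cat >> h.py <<'E'
HUE={'red':((0,8),(172,180)),'yellow':((24,34),),'green':((50,80),),'blue':((105,125),)}
H={'red':115,'yellow':85,'green':100,'blue':105}
def blobs(f,c,amin=25,smin=150,vmin=60):
    h=cv2.cvtColor(f['color'],cv2.COLOR_RGB2HSV); m=np.zeros(h.shape[:2],np.uint8)
    for a,b in HUE[c]: m|=cv2.inRange(h,(a,smin,vmin),(b,255,255))
    cs=cv2.findContours(m,cv2.RETR_EXTERNAL,cv2.CHAIN_APPROX_NONE)[0]
    return [k for k in cs if cv2.contourArea(k)>amin]
E
python3 - <<'E'
from h import *
for n in('top','scene'):
    f=grab(n)
    for c in HUE:
        for k in blobs(f,c):
            (u,v),(w,h),a=cv2.minAreaRect(k); M=cv2.moments(k); u,v=M['m10']/M['m00'],M['m01']/M['m00']
            print(n,c,np.round([u,v,w,h,a],1),'z16',onz(f,(u,v),14).round(),'cap',onz(f,(u,v),H[c]-(0 if n=='top' else 8)).round())
    if n=='top':
        for nm,uv,z in(('beaker',(255,172),30),('dish',(257,128),20)): print(nm,onz(f,uv,z).round())
        g=f['color'][140:300,100:420]; cv2.imwrite('pics/c1.png',cv2.resize(g,None,fx=2.5,fy=2.5,interpolation=cv2.INTER_CUBIC)[:,:,::-1])
E
```

```text
top red [311.9 142.   12.7  11.3  45. ] z16 [ 658. -151.] cap [ 635. -141.]
top red [221.8 146.5  25.   26.   90. ] z16 [646. 101.] cap [624.  91.]
top yellow [291.5 209.9  25.5  29.5  63.4] z16 [468. -92.] cap [462. -88.]
top yellow [147.9 175.4  15.   16.   90. ] z16 [566. 308.] cap [554. 291.]
top green [142.7 231.8  11.   10.   90. ] z16 [408. 319.] cap [404. 296.]
top blue [350.1 236.6  24.   25.   90. ] z16 [ 394. -251.] cap [ 391. -236.]
top blue [223.4 198.8  10.    9.   90. ] z16 [499.  95.] cap [489.  87.]
top blue [51.5 99.7 55.9  5.1 81.3] z16 [797. 617.] cap [766. 573.]
beaker [571.   8.]
dish [697.   2.]
scene red [242.8 259.6  29.   31.   90. ] z16 [648. 104.] cap [673. 136.]
scene red [185.7 167.   10.   13.   90. ] z16 [ 604. -214.] cap [ 634. -145.]
scene yellow [333.2 286.6  20.   20.   90. ] z16 [526. 285.] cap [552. 293.]
scene yellow [251.1 172.5  30.   22.4  19.4] z16 [472. -87.] cap [502. -50.]
scene green [384.  243.8  14.7  12.2  56.3] z16 [348. 287.] cap [397. 297.]
scene green [177.8 147.2  16.9  23.3  56.3] z16 [ 583. -289.] cap [ 610. -225.]
scene blue [158.5 346.6   7.1   7.1  45. ] z16 [910. 153.] cap [906. 177.]
scene blue [149.8 336.9   7.6   7.2  63.4] z16 [915. 124.] cap [910. 151.]
scene blue [170.3 335.4   7.    7.   90. ] z16 [878. 148.] cap [876. 172.]
scene blue [133.3 318.2   7.    7.   90. ] z16 [923.  68.] cap [917. 100.]
scene blue [153.1 316.6   7.1   7.1  45. ] z16 [886.  91.] cap [884. 121.]
scene blue [125.3 309.2   6.4   7.1  45. ] z16 [928.  39.] cap [921.  75.]
scene blue [144.6 307.6   6.7   7.2  63.4] z16 [891.  62.] cap [888.  95.]
scene blue [292.6 200.5   9.   11.   90. ] z16 [443.  52.] cap [486.  86.]
scene blue [237.  127.8  15.   21.   90. ] z16 [ 400. -246.] cap [ 447. -181.]
```

View pics/c1.png

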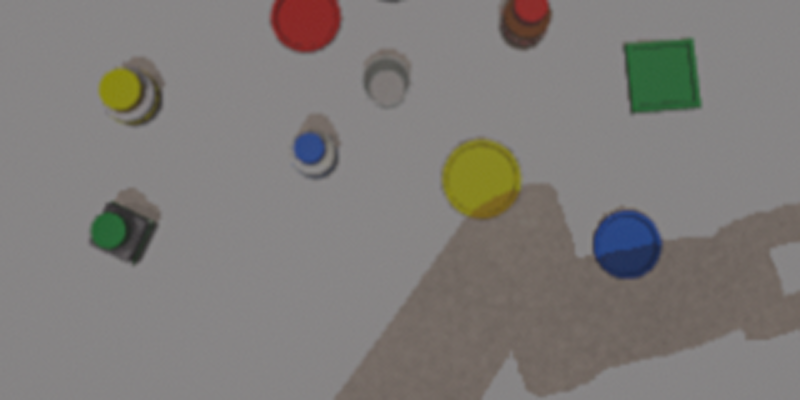

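Estimates (mm):

| Item | Position | Tray |
|---|---|---|
| Red bottle | (635,-143) | (647,103) |
| Yellow bottle | (553,292) | (470,-90) |
| Green bottle | (401,296) | (580,-289) |
| Blue bottle | (488,87) | (397,-249) |

First I'll turn the tool to yaw 90, so that tool x is world y and tool y is world x.

```bash
cat >> h.py <<'E'
def need(x,y,z,yaw=None):
    from scipy.spatial.transform import Rotation as Ro
    s=telemetry.state(); R=Ro.from_euler('xyz',s['ee_rot'],degrees=True).as_matrix()
    d=np.array([x,y,z])-s['ee_pos']; print('t',round(s['time_s'],2),'pos',s['ee_pos'].round(1),'rot',s['ee_rot'].round(1),'w',round(s['gripper_width'],1),'F',s['force'].round(1)); print('tool shift cm',(R.T@d/10).round(2),'turn',None if yaw is None else round(s['ee_rot'][2]-yaw,1))
E
python3 -m jog '[[[0,0,0],-10,1],[[0,0,0],-10,1],[[0,0,0],-10,1],[[0,0,0],-10,1],[[0,0,0],-10,1],[[0,0,0],-10,1],[[0,0,0],-10,1]]'
python3 -c "
from h import *
need(600,-143,230,90)"
```

```text
time_s: 1.08
ee_pos: [200.4, -537.3, 194.7]
ee_rot: [-179.9, -0.3, 92.8]
force: [0.4, -0.9, 0.9]
gripper_width: 90.9
t 1.07 pos [ 200.4 -537.3  194.7] rot [-179.9   -0.3   92.8] w 90.9 F [ 0.4 -0.9  0.9]
tool shift cm [37.48 41.81 -3.4 ] turn 2.8
```

```bash
python3 -m jog '[[[4,4.6,-0.4],2.8,1],[[4.2,4.6,-0.4],0,1],[[4.2,4.6,-0.4],0,1],[[4.2,4.6,-0.4],0,1],[[4.2,4.6,-0.4],0,1],[[4.2,4.6,-0.4],0,1],[[4.2,4.6,-0.4],0,1],[[4.2,4.6,-0.4],0,1],[[4.2,4.6,-0.4],0,1]]'
python3 - <<'E'
from h import *
need(635,-143,230,90)
f=grab('wrist','w1.png'); R,t,K=cam(f); print(-R.T@t,R[2],R[0],K[0,0],f['k1'])
for k in blobs(f,'red'):
    (u,v),r=cv2.minEnclosingCircle(k); print(u,v,r,onz(f,(u,v),115))
E
```

```text
time_s: 2.2
ee_pos: [614.6, -160.7, 230.2]
ee_rot: [-179.9, -0.2, 89.5]
force: [0.7, -1.0, -0.1]
gripper_width: 91.0
t 2.2 pos [ 614.6 -160.7  230.2] rot [-179.9   -0.2   89.5] w 91.0 F [ 0.7 -1.  -0.1]
tool shift cm [1.79 2.02 0.02] turn -0.5
[614.96947736 -93.51130833 417.76454172] [-0.00536134 -0.23863001 -0.97109576] [ 0.99994665 -0.00985391 -0.0030992 ] 272.22764500829993 0.017849944176150167
278.78094482421875 166.95237731933594 16.485675811767578 [ 634.69930731 -140.30408466]
```

View pics/w1.png

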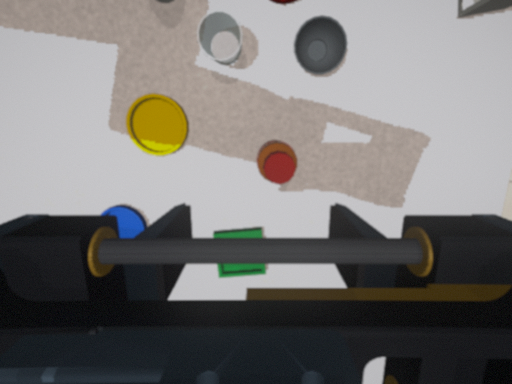

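The wrist view has the red cap at (279,167), which is world (635,-140), in agreement with the fixed cameras. The yellow and green trays and the beaker show where expected. Descending on red.

```bash
python3 -m jog '[[[1.9,2.0,0],-0.5,1],[[0,0,0],0,1],[[0,0,4],0,1],[[0,0,4],0,1],[[0,0,2],0,1]]' 25
python3 - <<'E'
from h import *
need(635,-141.5,104,90)
f=grab('wrist')
for k in blobs(f,'red'):
    (u,v),r=cv2.minEnclosingCircle(k); print(u,v,r,onz(f,(u,v),115))
E
```

```text
time_s: 2.88
ee_pos: [641.9, -134.6, 128.2]
ee_rot: [179.7, -0.4, 90.4]
force: [0.3, -0.3, 0.4]
gripper_width: 91.1
t 2.88 pos [ 641.9 -134.6  128.2] rot [179.7  -0.4  90.4] w 91.1 F [ 0.3 -0.3  0.4]
tool shift cm [-0.7  -0.7   2.42] turn 0.4
252.5 216.7857208251953 23.767044067382812 [ 635.31084012 -137.38308579]
```

```bash
python3 -m jog '[[[-0.6,-0.6,0],0,1],[[0,0,0],0,1]]'; python3 -c "
from h import *
need(635,-140.5,104,90)"
```

```text
time_s: 3.18
ee_pos: [633.4, -142.3, 126.6]
ee_rot: [179.9, -0.4, 90.3]
force: [-0.4, -0.3, -0.4]
gripper_width: 91.3
t 3.17 pos [ 633.4 -142.3  126.6] rot [179.9  -0.4  90.3] w 91.3 F [-0.4 -0.3 -0.4]
tool shift cm [0.16 0.16 2.26] turn 0.3
```

```bash
python3 -m jog '[[[0.1,0.1,1.2],0,1],[[0,0,1.0],0,1],[[0,0,0],0,1],[[0,0,0],0,0.35],[[0,0,0],0,0.2],[[0,0,0],0,0.2],[[0,0,0],0,0.2],[[0,0,0],0,0.2]]' 25; python3 -c "
from h import *
need(635,-140.5,104,90)"
```

```text
time_s: 4.18
ee_pos: [636.0, -141.5, 105.9]
ee_rot: [179.6, -0.3, 90.3]
force: [-0.3, -0.5, 0.7]
gripper_width: 44.0
t 4.17 pos [ 636.  -141.5  105.9] rot [179.6  -0.3  90.3] w 44.0 F [-0.3 -0.5  0.7]
tool shift cm [ 0.1  -0.1   0.19] turn 0.3
```

```bash
python3 -m jog '[[[0,0,0],0,0.2],[[0,0,0],0,0.2],[[0,0,0],0,0.2],[[0,0,0],0,0.2]]' 25; python3 -m jog '[[[0,0,-1],0,0.2],[[0,0,-3],0,0.2],[[0,0,-4],0,0.2],[[0,0,-2],0,0.2],[[0,0,0],0,0.2]]'; python3 -c "
from h import *
grab('wrist','w2.png')
need(647,103,210,90)"
```

```text
time_s: 4.68
ee_pos: [636.0, -141.5, 106.0]
ee_rot: [179.6, -0.3, 90.3]
force: [-1.3, -0.0, 0.2]
gripper_width: 18.5
time_s: 5.3
ee_pos: [635.7, -142.2, 211.4]
ee_rot: [179.5, -0.3, 90.3]
force: [0.0, -0.7, -0.2]
gripper_width: 18.1
t 5.35 pos [ 635.2 -142.1  210.3] rot [179.6  -0.3  90.3] w 18.4 F [-0.7  0.7  0. ]
tool shift cm [24.5   1.32  0.18] turn 0.3
```

View pics/w2.png

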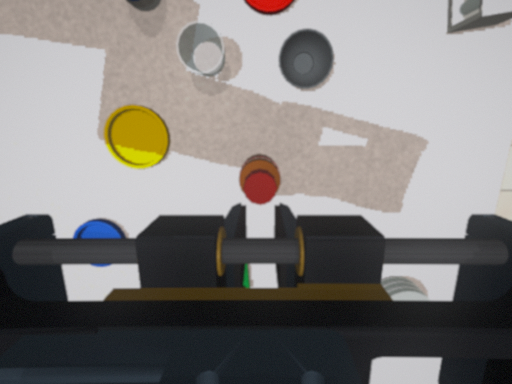

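The gripper closed on nothing. The bottle still stands untouched, cap at (260,187), ahead of the fingers. I'll check the geometry.

Run:
```python
from h import *
s=telemetry.state(); p=s['ee_pos']
f=grab('wrist'); R,t,K=cam(f); print('cam',-R.T@t,'fwd',R[2],'tcp px',proj(f,p),'tip px',proj(f,p-[0,0,19]))
for k in blobs(f,'red'):
    (u,v),r=cv2.minEnclosingCircle(k); M=cv2.moments(k);print(u,v,r,onz(f,(u,v),115), 'dist by size 18mm:',K[0,0]*18/r)
g=grab('scene','s2.png'); g=grab('top','t2.png'); print('tcp in top',proj(g,p))
for k in blobs(g,'red'): print(cv2.minEnclosingCircle(k))
```

```text
cam [632.97542868 -75.27788749 397.96733646] fwd [ 0.00638691 -0.23665317 -0.9715732 ] tcp px [261.09615792 219.20431972] tip px [260.87112688 211.15096228]
260.070068359375 186.11732482910156 17.173694610595703 [ 634.96221757 -138.79656867] dist by size 18mm: 285.3257683484235
270.0 0.5 23.00553321838379 [643.00144853  33.80933163] dist by size 18mm: 212.99648061335594
tcp in top [315.89574927 132.75962383]
((221.92677307128906, 146.48326110839844), 13.169595718383789)
```

View pics/s2.png

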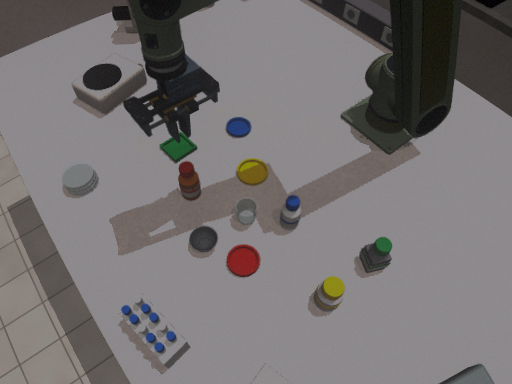

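Run:
```python
from h import *
s=telemetry.state(); p=s['ee_pos']; f=grab('scene'); print('tip proj scene',proj(f,p-[0,0,19]),'cap top',proj(f,[635,-141,115]))
c=f['color'][80:220,110:290]; cv2.imwrite('pics/s3.png',cv2.resize(c,None,fx=4,fy=4,interpolation=cv2.INTER_CUBIC)[:,:,::-1])
```

```text
tip proj scene [181.67893122 145.95529688] cap top [185.63087622 166.27733267]
```

View pics/s3.png

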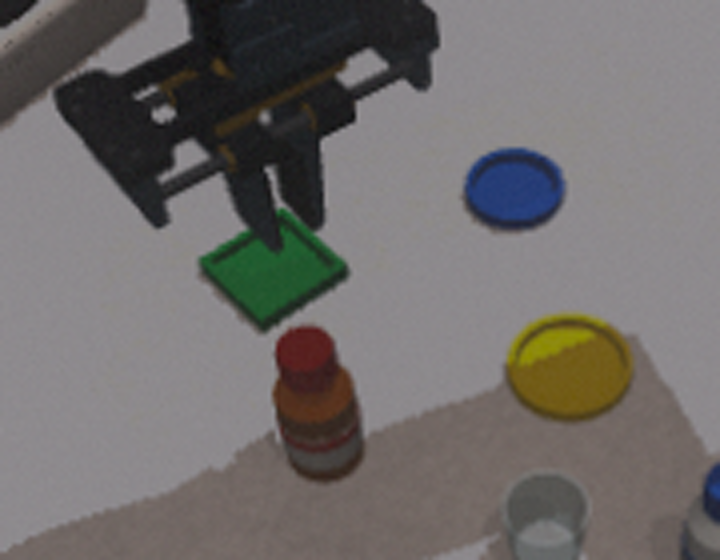

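Run:
```python
from h import *
s=telemetry.state(); p=s['ee_pos']; f=grab('scene'); w=grab('wrist')
def tri(a,b):
    (o1,d1),(o2,d2)=a,b; d1=d1/np.linalg.norm(d1); d2=d2/np.linalg.norm(d2)
    k=np.linalg.lstsq(np.c_[d1,-d2],o2-o1,rcond=None)[0]; A=o1+k[0]*d1;B=o2+k[1]*d2; return ((A+B)/2).round(1),np.linalg.norm(A-B).round(1)
print(p,tri(ray(f,(184,139)),ray(w,(259,207))), 'cap:',tri(ray(f,(185.7,167)),ray(w,(260,186))))
print(onz(f,(184,139),191),onz(w,(259,207),191))
c=w['color'][150:300,170:350]; cv2.imwrite('pics/w3.png',cv2.resize(c,None,fx=4,fy=4,interpolation=cv2.INTER_CUBIC)[:,:,::-1])
```

```text
[ 633.98436371 -141.80404943  207.48897015] (array([ 632.1, -127.4,  223.4]), np.float64(1.1)) cap: (array([ 634.6, -138.7,  114.2]), np.float64(3.1))
[ 619.24456506 -154.62534825] [ 632.46714897 -137.58553476]
```

View pics/w3.png

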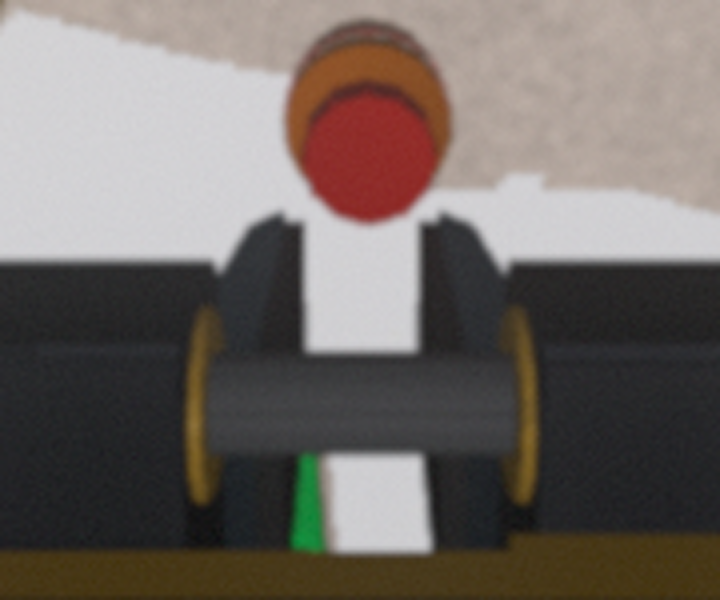

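The pad tips triangulate to z≈223 while the TCP reads 207. They should be at about 188, so the jaws probably closed above the cap. I'll open, go back down to the same height, and look from the side.

```bash
python3 -m jog '[[[0.2,0.1,0],0,0.8],[[0,0,0],0,0.8],[[0,0,0],0,0.8],[[0,0,0],0,0.8],[[0,0,3],0,0.8],[[0,0,4],0,0.8],[[0,0,2],0,0.8],[[0,0,0.7],0,0.8],[[0,0,0],0,0.8]]'
python3 - <<'E'
from h import *
print(env.tips_ahead,[a for a in dir(env) if a[0]!='_'])
need(635,-140,104,90); p=telemetry.state()['ee_pos']; f=grab('scene'); print('tip proj',(proj(f,p-[0,0,19])-[110,80])*4)
c=f['color'][80:220,110:290]; cv2.imwrite('pics/s4.png',cv2.resize(c,None,fx=4,fy=4,interpolation=cv2.INTER_CUBIC)[:,:,::-1])
E
```

```text
time_s: 6.78
ee_pos: [636.3, -139.3, 108.7]
ee_rot: [179.8, -0.4, 90.3]
force: [-0.6, 0.7, -0.1]
gripper_width: 73.4
19.0 ['Unreachable', 'tips_ahead']
t 6.78 pos [ 636.3 -139.3  108.7] rot [179.8  -0.4  90.3] w 73.4 F [-0.6  0.7 -0.1]
tool shift cm [-0.08 -0.14  0.47] turn 0.3
tip proj [307.44644897 372.91609415]
```

View pics/s4.png

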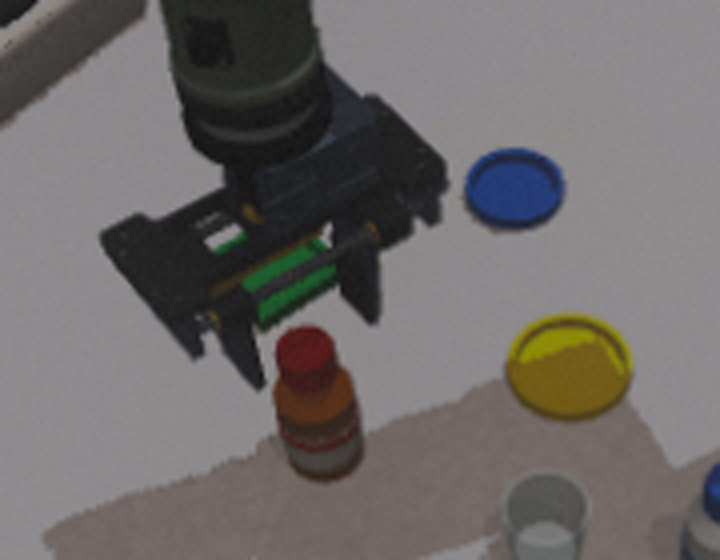

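The line between the tips lies about level with the cap top, with the cap in front of it. That puts the tips roughly 30 mm higher than the reading says. Lowering 2 cm is harmless either way; then I'll look again.

```bash
python3 -m jog '[[[0,-0.1,1],0,0.8],[[0,0,1],0,0.8],[[0,0,0.3],0,0.8],[[0,0,0],0,0.8]]'
python3 - <<'E'
from h import *
need(635,-140,84,90); p=telemetry.state()['ee_pos']; f=grab('scene'); w=grab('wrist')
for dz in(0,19):
  for x in (-37,37):
    print(dz,x,'scene front',(proj(f,p+[x,16,-dz])-[110,80])*4,'wrist',proj(w,p+[x,16,-dz]))
a=cv2.resize(f['color'][100:210,130:230],(400,440),interpolation=cv2.INTER_CUBIC); b=cv2.resize(w['color'][140:300,160:360],(400,320)); o=np.zeros((440,800,3),np.uint8); o[:,:400]=a;o[:320,400:]=b
cv2.imwrite('pics/s5.png',o[:,:,::-1])
E
```

```text
time_s: 7.32
ee_pos: [636.8, -139.5, 86.7]
ee_rot: [179.5, -0.3, 90.3]
force: [0.8, 0.1, -0.4]
gripper_width: 72.5
t 7.33 pos [ 636.8 -139.5   86.7] rot [179.5  -0.3  90.3] w 72.5 F [ 0.8  0.1 -0.4]
tool shift cm [-0.05 -0.19  0.27] turn 0.3
0 -37 scene front [370.47820444 363.17773912] wrist [209.21934879 197.72911942]
0 37 scene front [270.50811694 422.15042969] wrist [312.84215065 198.07282772]
19 -37 scene front [373.2111781  381.22798067] wrist [213.44477693 191.37629513]
19 37 scene front [275.02051886 439.68998484] wrist [308.07684409 191.70859619]
```

View pics/s5.png

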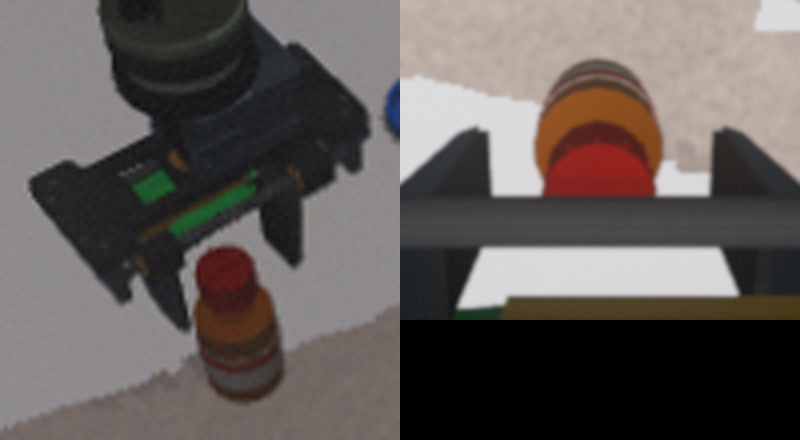

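Both views agree. The jaw spacing in the wrist view (57 px half-width against 47 predicted) and the scene rows put the tips about 35 mm higher than the state implies, with x and y fine. So tip z ≈ reading + 16. For red I'll go to a reading of about 70.

```bash
python3 -m jog '[[[0,-0.1,1],0,0.8],[[0,0,0.6],0,0.8],[[0,0,0],0,0.8],[[0,0,0],0,0.2],[[0,0,0],0,0.2],[[0,0,0],0,0.2],[[0,0,0],0,0.2],[[0,0,0],0,0.2],[[0,0,0],0,0.2]]' 30; python3 -c "
from h import *
need(635,-140,70,90)"
```

```text
time_s: 8.55
ee_pos: [636.5, -139.5, 70.5]
ee_rot: [179.4, -0.3, 90.3]
force: [-0.3, 0.8, -1.0]
gripper_width: 35.9
t 8.55 pos [ 636.5 -139.5   70.5] rot [179.4  -0.3  90.3] w 35.9 F [-0.3  0.8 -1. ]
tool shift cm [-0.05 -0.15  0.05] turn 0.3
```

Gripped at 35.9 mm, which matches the 36 mm cap. Lifting.

```bash
python3 -m jog '[[[0,0,-1],0,0.2],[[0,0,-3],0,0.2],[[0,0,-3],0,0.2],[[0,0,-2],0,0.2],[[0,0,0],0,0.2]]'
python3 - <<'E'
from h import *
need(647,103,160,90); f=grab('top')
print([ (cv2.minEnclosingCircle(k)) for k in blobs(f,'red')])
need(647,103,160,90)
E
```

```text
time_s: 9.18
ee_pos: [635.1, -139.9, 164.0]
ee_rot: [179.5, -0.3, 90.3]
force: [-0.1, 0.2, -1.5]
gripper_width: 35.3
t 9.18 pos [ 635.1 -139.9  164. ] rot [179.5  -0.3  90.3] w 35.3 F [-0.1  0.2 -1.5]
tool shift cm [24.28  1.32  0.54] turn 0.3
[((221.87930297851562, 146.46551513671875), 13.194547653198242)]
t 9.22 pos [ 634.4 -139.7  162.7] rot [179.6  -0.3  90.3] w 35.6 F [ 0.  -0.6 -2.1]
tool shift cm [24.26  1.39  0.42] turn 0.3
```

```bash
python3 -m jog '[[[1,0.2,0],0,0.2],[[2.5,0.2,0],0,0.2],[[4,0.2,0],0,0.2],[[4.5,0.2,0],0,0.2],[[4.5,0.2,0],0,0.2],[[4,0.2,0],0,0.2],[[2.2,0.1,0],0,0.2],[[0.8,0,0],0,0.2],[[0,0,0],0,0.2],[[0,0,0],0,0.2]]'
python3 - <<'E'
from h import *
need(647,103,160,90); f=grab('wrist','w6.png')
for k in blobs(f,'red'):
    print(cv2.minEnclosingCircle(k),onz(f,cv2.minEnclosingCircle(k)[0],14))
E
```

```text
time_s: 10.48
ee_pos: [641.7, 104.0, 153.6]
ee_rot: [-179.3, -0.3, 90.2]
force: [0.3, 0.3, -2.1]
gripper_width: 35.0
t 10.47 pos [641.7 104.  153.6] rot [-179.3   -0.3   90.2] w 35.0 F [ 0.3  0.3 -2.1]
tool shift cm [-0.1   0.52 -0.65] turn 0.2
((260.5, 264.0), 23.500099182128906) [640.16882721  -8.07402172]
((259.5438537597656, 234.0), 28.61394691467285) [638.76841303  34.30392609]
((265.8391418457031, 181.80435180664062), 30.891956329345703) [646.27199811 102.88221749]
```

View pics/w6.png

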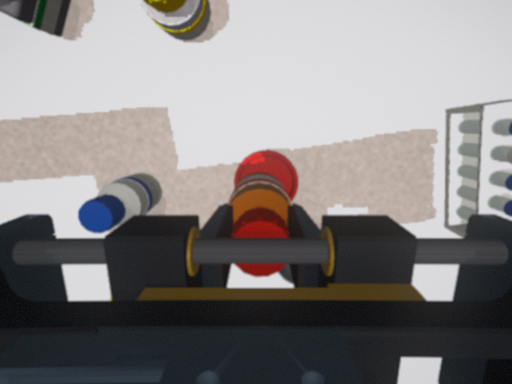

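The bottle hangs over its tray, whose rim is centred at (266,182), world (646,103). That's within a few mm of target with 8 mm of clearance, so I'll lower.

```bash
python3 -m jog '[[[0,0.45,1.5],0,0.2],[[0,0,2.5],0,0.2],[[0,0,1.5],0,0.2],[[0,0,0.8],0,0.2],[[0,0,0],0,0.2]]'; python3 -c "
from h import *
need(646.5,104,74.5,90)"
```

```text
time_s: 11.15
ee_pos: [646.4, 101.0, 86.6]
ee_rot: [-179.3, -0.3, 90.0]
force: [-0.5, -0.3, -1.4]
gripper_width: 35.1
t 11.15 pos [646.4 101.   86.6] rot [-179.3   -0.3   90. ] w 35.1 F [-0.5 -0.3 -1.4]
tool shift cm [0.29 0.03 1.21] turn -0.0
```

```bash
python3 -m jog '[[[0.2,0,0.6],0,0.2],[[0,0,0.3],0,0.2],[[0,0,0.2],0,0.2],[[0,0,0.1],0,0.2],[[0,0,0],0,0.2]]'; python3 -c "
from h import *
need(646.5,104,74.5,90)"
```

```text
time_s: 11.78
ee_pos: [647.7, 103.6, 75.9]
ee_rot: [-179.5, -0.3, 90.0]
force: [-0.3, 0.5, -1.8]
gripper_width: 35.5
t 11.78 pos [647.7 103.6  75.9] rot [-179.5   -0.3   90. ] w 35.5 F [-0.3  0.5 -1.8]
tool shift cm [ 0.04 -0.12  0.14] turn -0.0
```

```bash
python3 -m jog '[[[0,0,0.1],0,0.2],[[0,0,0.1],0,0.2],[[0,0,0.1],0,0.2],[[0,0,0],0,0.2]]'; python3 -c "
from h import *
need(646.5,104,74.5,90)"
```

```text
time_s: 12.28
ee_pos: [647.8, 103.7, 74.9]
ee_rot: [-179.6, -0.4, 90.0]
force: [-0.5, -0.8, -1.4]
gripper_width: 35.4
t 12.28 pos [647.8 103.7  74.9] rot [-179.6   -0.4   90. ] w 35.4 F [-0.5 -0.8 -1.4]
tool shift cm [ 0.03 -0.13  0.04] turn -0.0
```

```bash
python3 -m jog '[[[0,0,0.2],0,0.2],[[0,0,0.2],0,0.2],[[0,0,0],0,0.2]]'; python3 -m jog '[[[0,0,0.2],0,0.2],[[0,0,0.2],0,0.2]]'
```

```text
time_s: 12.65
ee_pos: [648.1, 103.9, 74.9]
ee_rot: [-179.8, -0.4, 90.0]
force: [-0.6, -0.8, -1.5]
gripper_width: 35.2
time_s: 12.9
ee_pos: [648.4, 104.2, 74.6]
ee_rot: [-179.9, -0.4, 90.0]
force: [-5.3, -0.7, 12.9]
gripper_width: 35.5
```

Contact now (+13 N at z 74.6). Releasing gradually.

```bash
python3 -m jog '[[[0,0,-0.05],0,0.45],[[0,0,0],0,0.55],[[0,0,0],0,0.8],[[0,0,0],0,0.8],[[0,0,-1],0,0.8],[[0,0,-3],0,0.8],[[0,0,-4],0,0.8],[[0,0,-4],0,0.8],[[0,0,-1],0,0.8]]'
python3 - <<'E'
from h import *
need(553,230,200,90)
f=grab('scene','s7.png'); c=f['color'][190:310,180:360]; cv2.imwrite('pics/s7.png',cv2.resize(c,None,fx=4,fy=4,interpolation=cv2.INTER_CUBIC)[:,:,::-1])
E
```

```text
time_s: 14.02
ee_pos: [649.0, 103.2, 208.3]
ee_rot: [-179.8, -0.4, 90.0]
force: [0.3, 0.3, -0.8]
gripper_width: 73.1
t 14.03 pos [649.  103.2 208.3] rot [-179.8   -0.4   90. ] w 73.1 F [ 0.3  0.3 -0.8]
tool shift cm [12.67 -9.61  0.95] turn -0.0
```

View pics/s7.png

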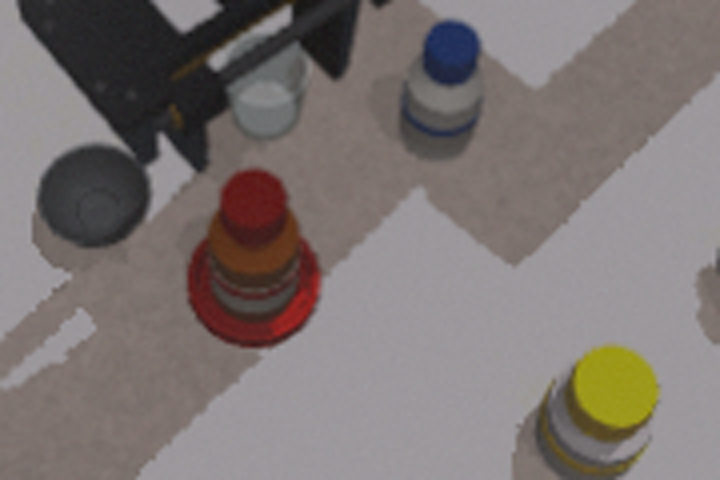

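The red bottle stands upright inside its tray. Next is yellow.

```bash
python3 -m jog '[[[2,-1.2,0],0,0.8],[[4,-2.2,0],0,0.8],[[4.5,-2.2,0],0,0.8],[[4,-2,0],0,0.8],[[2.5,-1.2,0],0,0.8],[[1,-0.5,0],0,0.8],[[0,0,0],0,0.8],[[0,0,0],0,0.8]]'
python3 - <<'E'
from h import *
f=grab('wrist')
need(553,292,150,90)
for c in('yellow','green'):
  for k in blobs(f,c): u=cv2.minEnclosingCircle(k); print(c,u,onz(f,u[0],H[c]))
E
```

```text
time_s: 15.08
ee_pos: [543.0, 290.9, 198.1]
ee_rot: [-178.5, -0.1, 90.0]
force: [0.2, -0.1, -0.0]
gripper_width: 73.0
t 15.12 pos [543.  290.7 198.1] rot [-1.785e+02 -1.000e-01  9.000e+01] w 72.8 F [ 0.2  0.7 -0.1]
tool shift cm [0.12 1.12 4.78] turn 0.0
yellow ((272.5935974121094, 182.65374755859375), 19.167224884033203) [553.41794209 293.72445407]
green ((135.5, 181.5), 17.219274520874023) [405.01403634 297.31171895]
```

```bash
python3 -m jog '[[[0.2,1.0,2],0,0.85],[[0,0,4],0,0.85],[[0,0,4],0,0.85],[[0,0,2],0,0.85],[[0,0,0],0,0.85],[[0,0,0],0,0.85]]'
python3 - <<'E'
from h import *
need(553.4,293,41,90)
E
```

```text
time_s: 15.88
ee_pos: [554.5, 288.3, 69.0]
ee_rot: [-178.5, 0.0, 89.6]
force: [-0.6, -0.8, 1.1]
gripper_width: 77.8
t 15.88 pos [554.5 288.3  69. ] rot [-178.5    0.    89.6] w 77.8 F [-0.6 -0.8  1.1]
tool shift cm [ 0.47 -0.04  2.8 ] turn -0.4
```

```bash
python3 -m jog '[[[0.45,-0.1,1.5],-0.4,0.85],[[0.1,0,1],0,0.85],[[0,0,0.2],0,0.85],[[0,0,0],0,0.3],[[0,0,0],0,0.3],[[0,0,0],0,0.3],[[0,0,0],0,0.3],[[0,0,0],0,0.3]]' 30
python3 - <<'E'
from h import *
need(553.4,293,41,90)
E
```

```text
time_s: 16.88
ee_pos: [554.5, 295.0, 42.8]
ee_rot: [-178.8, -0.1, 90.0]
force: [1.1, 0.3, -1.0]
gripper_width: 45.5
t 16.88 pos [554.5 295.   42.8] rot [-1.788e+02 -1.000e-01  9.000e+01] w 45.5 F [ 1.1  0.3 -1. ]
tool shift cm [-0.2  -0.1   0.18] turn 0.0
```

```bash
python3 -m jog '[[[0,0,-1],0,0.3],[[0,0,-3],0,0.3],[[0,0,-4],0,0.3],[[0,0,-4],0,0.3],[[0,0,-2],0,0.3],[[0,0,0],0,0.3]]'; python3 -c "
from h import *
need(470,-90,185,90)"
```

```text
time_s: 17.62
ee_pos: [556.4, 293.8, 186.7]
ee_rot: [-178.6, -0.0, 90.0]
force: [0.2, 0.7, -2.7]
gripper_width: 45.5
t 17.62 pos [556.4 293.8 186.7] rot [-178.6   -0.    90. ] w 45.5 F [ 0.2  0.7 -2.7]
tool shift cm [-38.38  -8.63   0.39] turn 0.0
```

```bash
python3 -m jog '[[[-1,-0.3,0],0,0.3],[[-2.5,-0.7,-0.2],0,0.3],[[-4,-1,-0.2],0,0.3],[[-4.5,-1,-0.2],0,0.3],[[-5,-1,-0.2],0,0.3],[[-5,-1,-0.2],0,0.3],[[-5,-1,-0.2],0,0.3],[[-4,-0.8,0],0,0.3],[[-2.5,-0.4,0],0,0.3],[[-1,-0.2,0],0,0.3]]'; python3 -m jog '[[[0,0,0],0,0.3],[[0,0,0],0,0.3]]'
python3 - <<'E'
from h import *
need(470,-88.5,120,90); f=grab('wrist')
for k in blobs(f,'yellow'): u=cv2.minEnclosingCircle(k); print(u,cv2.boundingRect(k),onz(f,u[0],14))
E
```

```text
time_s: 18.88
ee_pos: [468.5, -66.7, 189.3]
ee_rot: [-177.0, 0.4, 90.1]
force: [0.1, 0.0, -2.5]
gripper_width: 45.1
time_s: 19.12
ee_pos: [467.6, -66.0, 188.2]
ee_rot: [-176.9, 0.3, 90.0]
force: [-0.2, 0.1, -2.6]
gripper_width: 45.3
t 19.12 pos [467.6 -66.  188.2] rot [-176.9    0.3   90. ] w 45.3 F [-0.2  0.1 -2.6]
tool shift cm [-2.21  0.61  6.81] turn 0.0
((260.0, 264.5), 31.004131317138672) (229, 264, 63, 18) [ 457.15528357 -201.03828277]
((260.0, 236.0), 38.01325607299805) (222, 202, 77, 37) [ 457.15569739 -155.94264229]
((266.0, 188.0), 29.83296775817871) (237, 163, 59, 35) [465.35676374 -85.17430147]
```

The tray shows at (465,-85) partly hidden, consistent with (470,-89). The tool has drifted 3° in tilt because each row restarts from the measured pose. I'll try a radial out-and-back while correcting the position to see if it levels.

```bash
python3 -m jog '[[[-0.5,2,0],0,0.3],[[-0.5,4,0],0,0.3],[[-0.5,4,0],0,0.3]]'; python3 -m jog '[[[-0.3,-1,0],0,0.3],[[0,-1,0],0,0.3],[[0,-1,0],0,0.3],[[0,-1,0],0,0.3],[[0,-1,0],0,0.3],[[0,-1,0],0,0.3],[[0,-1,0],0,0.3],[[0,-1,0],0,0.3],[[0,0,0],0,0.3]]'; python3 -c "
from h import *
need(470,-88.5,120,90)"
```

```text
time_s: 19.55
ee_pos: [568.3, -77.6, 183.3]
ee_rot: [-176.8, 0.3, 90.3]
force: [0.9, 0.1, -2.7]
gripper_width: 45.5
time_s: 20.68
ee_pos: [483.2, -78.6, 187.6]
ee_rot: [-176.8, 0.2, 90.5]
force: [0.1, -0.2, -3.6]
gripper_width: 45.3
t 20.68 pos [483.2 -78.6 187.6] rot [-176.8    0.2   90.5] w 45.3 F [ 0.1 -0.2 -3.6]
tool shift cm [-0.95 -0.95  6.83] turn 0.5
```

```bash
python3 -m jog '[[[-0.8,-1.0,2],0.5,0.3],[[0,0,3],0,0.3],[[0,0,2],0,0.3],[[0,0,0],0,0.3],[[0,0,0],0,0.3]]'
python3 - <<'E'
from h import *
need(471.5,-88,46.8,90)
f=grab('wrist','w8.png')
for k in blobs(f,'yellow'): u=cv2.minEnclosingCircle(k); print(u,cv2.boundingRect(k),onz(f,u[0],14))
E
```

```text
time_s: 21.3
ee_pos: [472.5, -87.8, 118.1]
ee_rot: [-177.2, 0.3, 90.0]
force: [0.3, 0.3, -2.9]
gripper_width: 45.4
t 21.3 pos [472.5 -87.8 118.1] rot [-177.2    0.3   90. ] w 45.4 F [ 0.3  0.3 -2.9]
tool shift cm [0.02 0.24 7.13] turn -0.0
((260.0, 264.0), 31.000099182128906) (229, 263, 63, 19) [ 466.53089882 -182.44745872]
((259.993408203125, 235.0), 38.006690979003906) (222, 202, 77, 37) [ 466.55556163 -145.54047954]
((257.7218017578125, 189.95506286621094), 37.938140869140625) (220, 153, 76, 52) [464.0934039  -92.11269941]
```

View pics/w8.png

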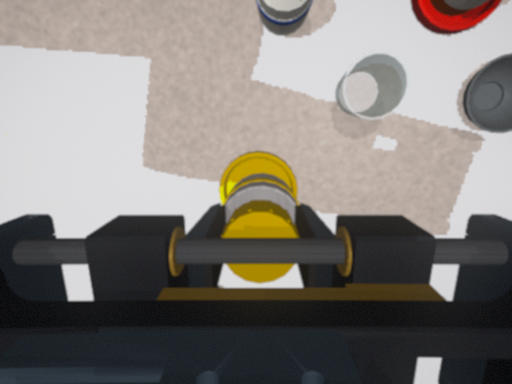

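The tray's far rim shows around (258,190) with the bottle centred over it at column 261. Wrist and fixed cameras differ by a few mm, so I'll aim for the middle, about (468,-90).

```bash
python3 -m jog '[[[-0.1,-0.3,2],0,0.3],[[0,0,2],0,0.3],[[0,0,1],0,0.3],[[0,0,0],0,0.3]]'
python3 - <<'E'
from h import *
need(469.5,-89,46.8,90)
f=grab('wrist')
for k in blobs(f,'yellow'): u=cv2.minEnclosingCircle(k); print(u,cv2.boundingRect(k),onz(f,u[0],14))
E
```

```text
time_s: 21.85
ee_pos: [471.1, -89.8, 70.9]
ee_rot: [-177.7, 0.4, 90.0]
force: [0.5, 0.4, -2.9]
gripper_width: 45.7
t 21.85 pos [471.1 -89.8  70.9] rot [-177.7    0.4   90. ] w 45.7 F [ 0.5  0.4 -2.9]
tool shift cm [ 0.09 -0.07  2.42] turn -0.0
((260.0, 264.5), 31.004131317138672) (229, 263, 63, 19) [ 468.01016036 -158.57608151]
((259.5, 235.0), 38.513084411621094) (221, 202, 78, 37) [ 467.54617878 -127.07407991]
((256.0, 200.0), 45.0999870300293) (211, 156, 91, 50) [464.31367055 -91.95340606]
```

```bash
python3 -m jog '[[[0,-0.3,1],0,0.3],[[0,0,0.8],0,0.3],[[0,0,0.3],0,0.3],[[0,0,0],0,0.3]]'; python3 -m jog '[[[0,0,0.2],0,0.3],[[0,0,0.2],0,0.3]]'
```

```text
time_s: 22.4
ee_pos: [468.6, -90.2, 50.4]
ee_rot: [-178.0, 0.5, 90.0]
force: [-0.1, -0.2, -2.6]
gripper_width: 45.6
time_s: 22.65
ee_pos: [468.8, -90.5, 46.9]
ee_rot: [-178.0, 0.5, 90.0]
force: [-3.7, -1.4, 12.9]
gripper_width: 45.5
```

Contact at 46.9, which is the floor height I predicted. Releasing and rising.

```bash
python3 -m jog '[[[0,0,-0.05],0,0.53],[[0,0,0],0,0.65],[[0,0,0],0,0.85],[[0,0,0],0,0.85],[[0,0,-1],0,0.85],[[0,0,-3],0,0.85],[[0,0,-4],0,0.85],[[0,0,-4],0,0.85],[[0,0,-2],0,0.85]]'
python3 - <<'E'
from h import *
need(403,285,190,90); f=grab('wrist')
for k in blobs(f,'yellow'): u=cv2.minEnclosingCircle(k); print(u,cv2.boundingRect(k),onz(f,u[0],14),onz(f,u[0],85))
E
```

```text
time_s: 23.78
ee_pos: [474.2, -89.2, 193.9]
ee_rot: [-178.1, 0.5, 90.0]
force: [0.5, 0.3, -0.1]
gripper_width: 77.6
t 23.77 pos [474.2 -89.2 193.9] rot [-178.1    0.5   90. ] w 77.6 F [ 0.5  0.3 -0.1]
tool shift cm [37.42 -7.11  0.29] turn 0.0
((257.5702819824219, 176.1485595703125), 31.188217163085938) (227, 145, 61, 63) [464.02433857 -93.58839375] [467.08050456 -79.25150502]
```

```bash
python3 -m jog '[[[1.5,-0.4,0],0,0.8],[[3,-0.8,0],0,0.8],[[4,-1,0],0,0.8],[[4,-1,0],0,0.8],[[4,-0.8,0],0,0.8],[[4,-0.6,0],0,0.8],[[4,-0.6,0],0,0.8],[[4,-0.6,0],0,0.8],[[3,-0.5,0],0,0.8],[[1.5,-0.2,0],0,0.8]]'; python3 -m jog '[[[1,0,0],0,0.8],[[0,0,0],0,0.8]]'
python3 - <<'E'
from h import *
need(403,290,190,90); f=grab('wrist','w9.png')
for k in blobs(f,'green'): u=cv2.minEnclosingCircle(k); print(u,cv2.boundingRect(k),onz(f,u[0],100))
E
```

```text
time_s: 25.08
ee_pos: [397.1, 254.5, 186.1]
ee_rot: [-177.3, 0.7, 90.0]
force: [-0.3, 0.4, -0.4]
gripper_width: 72.7
time_s: 25.32
ee_pos: [396.0, 264.8, 184.9]
ee_rot: [-177.2, 0.8, 90.1]
force: [0.7, -1.1, 0.3]
gripper_width: 72.7
t 25.32 pos [396.  264.8 184.9] rot [-177.2    0.8   90.1] w 72.7 F [ 0.7 -1.1  0.3]
tool shift cm [ 2.51  0.67 -0.58] turn 0.1
((272.0, 150.0), 15.03339672088623) (257, 141, 31, 11) [402.84810501 305.66541145]
```

Run:
```python
from h import *
w=cv2.imread('pics/w9.png')[:,:,::-1]; s=grab('scene')['color']; t=grab('top')['color']
o=np.zeros((600,800,3),np.uint8)
r=lambda a,k:cv2.resize(a,None,fx=k,fy=k,interpolation=cv2.INTER_CUBIC)
o[:450,:400]=r(w[80:230,205:338],3)[:450,:399].repeat(1,1) if 0 else cv2.resize(w[80:230,205:338],(400,450),interpolation=cv2.INTER_CUBIC)
o[:300,400:]=cv2.resize(s[130:220,200:320],(400,300),interpolation=cv2.INTER_CUBIC)
o[300:,400:]=cv2.resize(t[140:200,330:410],(400,300),interpolation=cv2.INTER_CUBIC)
cv2.imwrite('pics/m1.png',o[:,:,::-1])
print(w[165,272],cv2.cvtColor(w[145:166:5,265:280:7].copy(),cv2.COLOR_RGB2HSV).tolist())
print(cv2.cvtColor(t[160:181:10,355:376:10].copy(),cv2.COLOR_RGB2HSV).tolist())
```

```text
[ 50 104  64] [[[68, 159, 154], [68, 167, 151], [68, 169, 152]], [[68, 163, 147], [68, 166, 146], [68, 148, 117]], [[69, 141, 103], [68, 136, 103], [66, 137, 106]], [[67, 140, 102], [67, 135, 104], [67, 140, 104]], [[66, 130, 100], [68, 132, 104], [67, 138, 102]]]
[[[67, 135, 108], [66, 136, 111], [66, 112, 84]], [[66, 134, 112], [66, 134, 112], [67, 136, 105]], [[67, 138, 111], [67, 126, 99], [67, 136, 105]]]
```

View pics/m1.png

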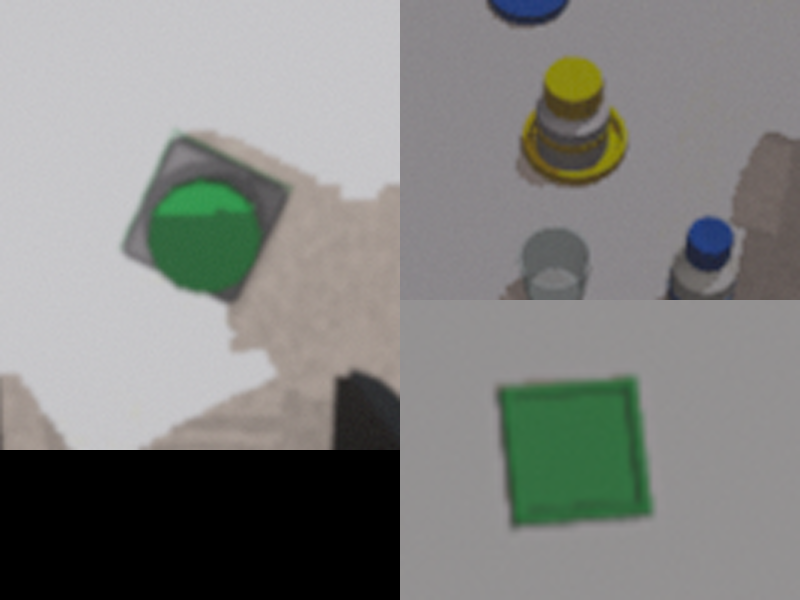

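The yellow bottle is down in its tray. In the wrist crop the square's corners are at (178,137), (289,187), (235,303) and (124,248). The green tray corners are clear in the top view.

Run:
```python
from h import *
f=grab('wrist'); P=[onz(f,(205+u/3.0075,80+v/3),60) for u,v in((178,137),(289,187),(235,303),(124,248))]
P=np.array(P); print(P.round(1),P.mean(0))
for i in range(4): d=P[(i+1)%4]-P[i]; print(np.linalg.norm(d),np.degrees(np.arctan2(d[1],d[0]))%90)
for k in blobs(f,'green',100,95): u=cv2.minEnclosingCircle(k); print('cap',u,onz(f,u[0],100))
for n in('top','scene'):
  t=grab(n)
  for k in blobs(t,'green',100,100):
    r=cv2.minAreaRect(k); b=np.array([onz(t,q,14) for q in cv2.boxPoints(r)]); ap=cv2.approxPolyDP(cv2.convexHull(k),5,True)[:,0]; q=np.array([onz(t,x,14) for x in ap])
    print(n,r[:2],'box ctr',b.mean(0)); 
    if len(q)==4:
      print('quad',q.mean(0))
      for i in range(4): d=q[(i+1)%4]-q[i]; print(np.linalg.norm(d).round(1),(np.degrees(np.arctan2(d[1],d[0]))%90).round(1))
need(403,296,60,90)
```

```text
[[394.  327.4]
 [435.5 309.2]
 [416.3 264.6]
 [373.4 285.9]] [404.79504499 296.76814115]
45.27463281123889 66.33026547953416
48.538127902753466 66.77779087173316
47.93154576740142 63.66853321318206
46.364211884996834 63.578267593678845
cap ((272.4207458496094, 157.32630920410156), 18.533517837524414) [403.70159448 297.65065535]
top ((364.59149169921875, 169.8231658935547), (26.945297241210938, 26.61400032043457)) box ctr [ 578.83813668 -297.03705644]
quad [ 579.01642069 -296.77105692]
71.1 4.6
73.7 4.1
67.9 5.4
74.7 6.6
scene ((384.0, 244.5), (13.0, 14.0)) box ctr [349.26120692 288.61078257]
quad [347.7558354  287.24961389]
26.1 69.1
27.2 74.6
33.5 62.9
23.9 58.1
scene ((177.8090057373047, 145.494384765625), (21.411956787109375, 29.679943084716797)) box ctr [ 578.308317   -296.04802878]
quad [ 580.01254021 -296.817217  ]
77.6 2.1
71.8 0.7
74.0 2.2
71.9 3.6
t 25.62 pos [396.4 264.2 185.4] rot [-177.2    0.8   90. ] w 73.1 F [-0.2  0.5 -0.2]
tool shift cm [ 3.34  1.26 12.45] turn -0.0
```

```bash
python3 -m jog '[[[1.5,0.6,0],0,0.8],[[1.6,0.4,2],0,0.8],[[0,0,3.5],0,0.8],[[0,0,3],0,0.8],[[0,0,1],0,0.8],[[0,0,0],0,0.8]]'; python3 -c "
from h import *
need(402,297,56,90)"
```

```text
time_s: 26.38
ee_pos: [406.7, 299.6, 88.6]
ee_rot: [-177.6, 0.5, 89.8]
force: [-0.8, 0.1, 0.8]
gripper_width: 72.7
t 26.38 pos [406.7 299.6  88.6] rot [-177.6    0.5   89.8] w 72.7 F [-0.8  0.1  0.8]
tool shift cm [-0.24 -0.33  3.28] turn -0.2
```

```bash
python3 -m jog '[[[-0.2,-0.35,1.5],0,0.8],[[0,0,1.3],0,0.8],[[0,0,0.4],0,0.8],[[0,0,0],0,0.25],[[0,0,0],0,0.25],[[0,0,0],0,0.25],[[0,0,0],0,0.25],[[0,0,0],0,0.25],[[0,0,0],0,0.25]]' 30; python3 -c "
from h import *
need(402,297,56,90)"
```

```text
time_s: 27.5
ee_pos: [405.9, 300.3, 60.5]
ee_rot: [-178.0, 0.1, 89.8]
force: [-0.9, -0.8, -1.0]
gripper_width: 37.3
t 27.5 pos [405.9 300.3  60.5] rot [-1.78e+02  1.00e-01  8.98e+01] w 37.3 F [-0.9 -0.8 -1. ]
tool shift cm [-0.33 -0.37  0.46] turn -0.2
```

Gripped the green cap at 37.3 mm. Lifting, then transit.

```bash
python3 -m jog '[[[0,0,-1],0,0.25],[[0,0,-3],0,0.25],[[0,0,-4],0,0.25],[[0,0,-4],0,0.25],[[0,0,-2],0,0.25],[[0,0,0],0,0.25]]'; python3 -m jog '[[[-1.5,0.4,0],0,0.25],[[-3,0.8,0],0,0.25],[[-4,1,-0.2],0,0.25],[[-4,1,-0.2],0,0.25],[[-4,1,-0.2],0,0.25],[[-4,1,-0.2],0,0.25],[[-4,1,-0.2],0,0.25],[[-4,1,-0.2],0,0.25],[[-4,1,-0.2],0,0.25],[[-4,1,-0.2],0,0.25]]';python3 -c "
from h import *
need(577.6,-294.4,180,90)"
```

```text
time_s: 28.25
ee_pos: [410.5, 300.1, 205.6]
ee_rot: [-178.0, 0.2, 89.8]
force: [0.1, 0.2, -3.7]
gripper_width: 37.2
time_s: 29.5
ee_pos: [495.0, -84.4, 207.2]
ee_rot: [-176.5, 0.7, 90.0]
force: [0.5, -0.8, -2.6]
gripper_width: 37.2
t 29.5 pos [495.  -84.4 207.2] rot [-176.5    0.7   90. ] w 37.2 F [ 0.5 -0.8 -2.6]
tool shift cm [-20.97   8.43   2.46] turn -0.0
```

```bash
python3 -m jog '[[[-4,1.5,0],0,0.25],[[-3.5,1.5,0],0,0.25],[[-3.5,1.5,0],0,0.25],[[-3,1.5,0],0,0.25],[[-2,1,0],0,0.25],[[-1,0.5,0],0,0.25],[[0,0,0],0,0.25]]'; python3 -m jog '[[[0,0,0],-9,0.25],[[0,0,0],-9,0.25],[[0,0,0],-9,0.25],[[0,0,0],0,0.25],[[0,0,0],0,0.25]]';python3 - <<'E'
from h import *
need(577.6,-294.4,130,118.7); f=grab('wrist')
for k in blobs(f,'green',60,95):
  u=cv2.minEnclosingCircle(k); print(u,cv2.boundingRect(k),onz(f,u[0],14))
E
```

```text
time_s: 30.38
ee_pos: [561.6, -266.9, 192.3]
ee_rot: [-175.3, 0.3, 89.5]
force: [-0.4, -0.6, -1.9]
gripper_width: 37.3
time_s: 31.0
ee_pos: [558.1, -262.3, 191.2]
ee_rot: [-175.5, -2.3, 117.3]
force: [-0.2, -0.3, -3.2]
gripper_width: 36.9
t 31.0 pos [ 558.1 -262.3  191.2] rot [-175.5   -2.3  117.3] w 36.9 F [-0.2 -0.3 -3.2]
tool shift cm [-3.99  0.73  5.93] turn -1.4
((260.0, 264.5), 24.005306243896484) (236, 264, 49, 13) [ 602.72838852 -379.99732758]
((259.0, 234.0), 29.15485954284668) (230, 209, 59, 29) [ 579.86141476 -339.04442447]
```

The tilt has grown to 5°. Descending reduces it and lifting leaves it, so I'll do one down-up cycle while correcting position.

```bash
python3 -m jog '[[[-1.5,0.3,0],-1.4,0.25],[[-1.5,0.2,0],0,0.25],[[-0.5,0.1,0],0,0.25],[[0,0,4],0,0.25],[[0,0,4],0,0.25],[[0,0,-4],0,0.25],[[0,0,-4],0,0.25],[[0,0,4],0,0.25],[[0,0,4],0,0.25],[[0,0,0],0,0.25]]';python3 - <<'E'
from h import *
need(577.6,-294.4,110,118.7); f=grab('wrist')
for k in blobs(f,'green',60,95):
  u=cv2.minEnclosingCircle(k); print(u,cv2.boundingRect(k),onz(f,u[0],14))
E
```

```text
time_s: 32.3
ee_pos: [575.6, -295.5, 105.2]
ee_rot: [-175.5, -2.5, 118.4]
force: [0.1, 0.2, -2.7]
gripper_width: 37.6
t 32.3 pos [ 575.6 -295.5  105.2] rot [-175.5   -2.5  118.4] w 37.6 F [ 0.1  0.2 -2.7]
tool shift cm [ 0.02  0.19 -0.5 ] turn -0.3
((259.9895935058594, 264.0), 24.01050567626953) (236, 263, 49, 14) [ 607.09965074 -369.76643331]
((259.0, 234.0), 29.15485954284668) (230, 208, 59, 31) [ 589.29874935 -339.38822543]
((271.7173767089844, 191.02174377441406), 46.85133361816406) (227, 149, 91, 58) [ 578.11140365 -290.7734272 ]
```

```bash
python3 -m jog '[[[-0.25,0.36,0],-0.3,0.25],[[0,0,1.0],0,0.25],[[0,0,0.8],0,0.25],[[0,0,0.5],0,0.25],[[0,0,0],0,0.25]]';python3 - <<'E'
from h import *
need(580,-296,65,118.7); f=grab('scene'); w=grab('wrist'); o=np.zeros((450,800,3),np.uint8)
o[:,:400]=cv2.resize(f['color'][90:202,115:215],(400,450),interpolation=cv2.INTER_CUBIC);o[:300,400:]=cv2.resize(w['color'][130:280,160:360],(400,300))
cv2.imwrite('pics/m2.png',o[:,:,::-1])
E
```

```text
time_s: 32.98
ee_pos: [582.5, -298.1, 86.7]
ee_rot: [-175.9, -2.0, 118.8]
force: [0.6, -0.6, -1.4]
gripper_width: 37.5
t 32.98 pos [ 582.5 -298.1   86.7] rot [-175.9   -2.   118.8] w 37.5 F [ 0.6 -0.6 -1.4]
tool shift cm [0.23 0.04 2.18] turn 0.1
```

View pics/m2.png

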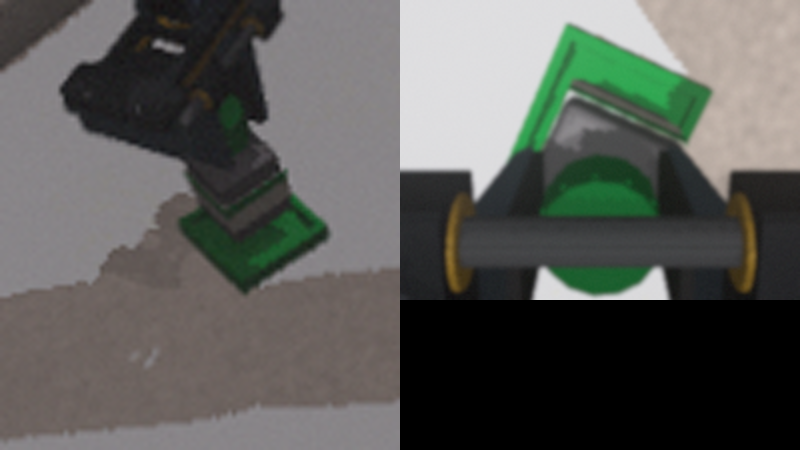

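The orientation matches, with bottle and tray edges about 1.5° apart. It is also centred within about 3 mm, so I'll nudge and lower to the floor.

```bash
python3 -m jog '[[[0.2,-0.1,0.5],0,0.25],[[0,0,0.6],0,0.25],[[0,0,0.3],0,0.25],[[0,0,0.2],0,0.25],[[0,0,0],0,0.25]]';python3 -c "
from h import *
need(580,-296,65,118.7)"
```

```text
time_s: 33.7
ee_pos: [579.6, -297.1, 70.5]
ee_rot: [-176.0, -1.9, 118.8]
force: [0.4, 0.0, -2.6]
gripper_width: 37.3
t 33.7 pos [ 579.6 -297.1   70.5] rot [-176.    -1.9  118.8] w 37.3 F [ 0.4  0.  -2.6]
tool shift cm [0.06 0.12 0.55] turn 0.1
```

```bash
python3 -m jog '[[[0,0.1,0.3],0,0.25],[[0,0,0.2],0,0.25],[[0,0,0.1],0,0.25]]'; python3 -m jog '[[[0,0,0.2],0,0.25],[[0,0,0.1],0,0.25]]'
```

```text
time_s: 34.08
ee_pos: [580.7, -296.9, 67.6]
ee_rot: [-176.0, -1.8, 118.8]
force: [-1.2, 1.3, 1.8]
gripper_width: 37.3
time_s: 34.33
ee_pos: [580.6, -296.9, 67.5]
ee_rot: [-176.1, -1.7, 118.8]
force: [-2.2, 0.2, 3.0]
gripper_width: 37.5
```

First edge is touching; I'll press a little to level it before release.

```bash
python3 -m jog '[[[0,0,0.2],0,0.25],[[0,0,0.2],0,0.25]]'; python3 -m jog '[[[0,0,0.3],0,0.25],[[0,0,0.2],0,0.25]]'
```

```text
time_s: 34.58
ee_pos: [580.5, -296.9, 67.4]
ee_rot: [-176.1, -1.6, 118.8]
force: [-3.5, 1.9, 11.0]
gripper_width: 37.5
time_s: 34.83
ee_pos: [580.5, -296.9, 67.3]
ee_rot: [-176.2, -1.5, 118.8]
force: [-3.8, 2.0, 7.4]
gripper_width: 36.8
```

```bash
python3 -m jog '[[[0,0,0],0,0.41]]' 5; python3 -m jog '[[[0,0,0],0,0.43],[[0,0,0],0,0.46],[[0,0,0],0,0.55],[[0,0,0],0,0.8],[[0,0,0],0,0.8],[[0,0,-1],0,0.8],[[0,0,-3],0,0.8],[[0,0,-4],0,0.8],[[0,0,-3],0,0.8]]'
python3 - <<'E'
from h import *
need(488,80,190,90); f=grab('wrist')
for k in blobs(f,'green',60,95):
  u=cv2.minEnclosingCircle(k); r=cv2.minAreaRect(k); print(u,r,onz(f,u[0],100),onz(f,u[0],14))
f=grab('scene')
for k in blobs(f,'green',30,95): u=cv2.minEnclosingCircle(k); print('scene',u,onz(f,u[0],104))
print('expect cap centre px',proj(f,[579,-297,96]))
E
```

```text
time_s: 34.95
ee_pos: [580.6, -297.0, 67.6]
ee_rot: [-176.3, -1.4, 118.8]
force: [-0.6, -0.4, -1.9]
gripper_width: 37.8
time_s: 36.08
ee_pos: [588.1, -295.7, 178.4]
ee_rot: [-176.1, -1.6, 118.8]
force: [-0.3, 0.3, 0.3]
gripper_width: 73.0
t 36.08 pos [ 588.1 -295.7  178.4] rot [-176.1   -1.6  118.8] w 73.0 F [-0.3  0.3  0.3]
tool shift cm [37.77  9.28 -0.74] turn 28.8
((254.54420471191406, 193.19061279296875), 19.157804489135742) ((254.5, 193.0), (36.0, 37.0), 90.0) [ 577.08330582 -299.728754  ] [ 579.96646208 -320.64678421]
((262.5327453613281, 176.2193603515625), 39.40958786010742) ((262.4583435058594, 176.80258178710938), (58.6796875, 57.096092224121094), 24.341089248657227) [ 575.71475785 -280.57937356] [ 578.15723178 -295.3311649 ]
scene ((178.0, 145.0), 17.02948570251465) [ 609.32798356 -220.6908796 ]
scene ((173.0416717529297, 122.0), 6.041761875152588) [ 575.99371897 -300.31974829]
expect cap centre px [173.17772483 125.24900943]
```

Green's cap reads at (577,-300) and (576,-300) in the two views, close to the tray centre. Now blue, moving slower so the tilt doesn't grow.

```bash
python3 -m jog '[[[0,0,-1],9.6,0.8],[[0,0,-1],9.6,0.8],[[0,0,0],9.6,0.8],[[1.5,-0.4,0],0,0.8],[[2,-0.5,0],0,0.8],[[2,-0.5,0],0,0.8],[[2,-0.5,0],0,0.8],[[2,-0.5,0],0,0.8],[[2,-0.5,0],0,0.8],[[2,-0.5,0],0,0.8]]' 30;  python3 -m jog '[[[2,-0.5,0],0,0.8],[[2,-0.5,0],0,0.8],[[2,-0.5,0],0,0.8],[[2,-0.5,0],0,0.8],[[2,-0.5,0],0,0.8],[[2,-0.5,0],0,0.8],[[2,-0.5,0],0,0.8],[[2,-0.5,0],0,0.8],[[2,-0.5,0],0,0.8],[[2,-0.5,0],0,0.8]]'
python3 - <<'E'
from h import *
need(488,87,190,90)
E
```

```text
time_s: 37.42
ee_pos: [554.4, -149.9, 200.1]
ee_rot: [-176.0, 0.5, 89.6]
force: [0.6, 0.0, 0.1]
gripper_width: 73.0
time_s: 38.67
ee_pos: [502.3, 64.4, 202.2]
ee_rot: [-176.1, 0.5, 89.6]
force: [0.1, -0.4, 0.3]
gripper_width: 72.7
t 38.67 pos [502.3  64.4 202.2] rot [-176.1    0.5   89.6] w 72.7 F [ 0.1 -0.4  0.3]
tool shift cm [ 2.26 -1.36  1.29] turn -0.4
```

```bash
python3 -m jog '[[[0.4,-0.6,0],-0.4,0.8],[[0,-0.3,0],0,0.8],[[0,0,0],0,0.8]]'
python3 - <<'E'
from h import *
f=grab('wrist')
need(488,86.5,100,90)
for k in blobs(f,'blue'): u=cv2.minEnclosingCircle(k); print(u,onz(f,u[0],105))
E
```

```text
time_s: 39.05
ee_pos: [492.1, 69.5, 202.9]
ee_rot: [-176.1, 0.5, 90.1]
force: [1.4, 0.2, 0.3]
gripper_width: 72.9
t 39.1 pos [492.3  69.5 202.9] rot [-176.1    0.5   90.1] w 72.9 F [ 0.6  0.  -0.2]
tool shift cm [ 1.79  0.28 10.28] turn 0.1
((263.5212707519531, 169.53192138671875), 13.694384574890137) [488.2416389   88.86840449]
```

```bash
python3 -m jog '[[[0.8,0,1],0,0.8],[[0.8,0.2,3],0,0.8],[[0,0,3],0,0.8],[[0,0,2],0,0.8],[[0,0,0.5],0,0.8],[[0,0,0],0,0.8]]'; python3 -c "
from h import *
need(486,87.5,60,90)"
```

```text
time_s: 39.85
ee_pos: [488.2, 85.0, 102.9]
ee_rot: [-176.1, 0.5, 89.9]
force: [0.1, -0.1, 0.4]
gripper_width: 73.2
t 39.85 pos [488.2  85.  102.9] rot [-176.1    0.5   89.9] w 73.2 F [ 0.1 -0.1  0.4]
tool shift cm [0.28 0.08 4.29] turn -0.1
```

```bash
python3 -m jog '[[[0.25,0.1,1.5],0,0.8],[[0,0,1.5],0,0.8],[[0,0,1],0,0.8],[[0,0,0.2],0,0.8],[[0,0,0],0,0.8]]'; python3 -c "
from h import *
need(486,87.5,60,90)"
```

```text
time_s: 40.48
ee_pos: [488.3, 87.9, 60.1]
ee_rot: [-176.3, 0.4, 89.9]
force: [0.8, 0.1, 0.5]
gripper_width: 73.0
t 40.48 pos [488.3  87.9  60.1] rot [-176.3    0.4   89.9] w 73.0 F [0.8 0.1 0.5]
tool shift cm [-0.04 -0.23  0.03] turn -0.1
```

```bash
python3 -m jog '[[[0,-0.25,0],0,0.8],[[0,0,0],0,0.45],[[0,0,0],0,0.2],[[0,0,0],0,0.2],[[0,0,0],0,0.2],[[0,0,0],0,0.2],[[0,0,0],0,0.2]]' 25; python3 -m jog '[[[0,0,0],0,0.2],[[0,0,-1],0,0.2],[[0,0,-3],0,0.2],[[0,0,-4],0,0.2],[[0,0,-4],0,0.2],[[0,0,-1.5],0,0.2],[[0,0,0],0,0.2]]'; python3 -c "
from h import *
need(397,-249,180,90)"
```

```text
time_s: 41.35
ee_pos: [486.6, 88.1, 61.5]
ee_rot: [-176.5, 0.4, 89.9]
force: [-0.1, -0.3, -0.5]
gripper_width: 32.1
time_s: 42.22
ee_pos: [494.3, 88.9, 201.8]
ee_rot: [-176.4, 0.4, 89.9]
force: [-0.5, 0.3, -0.5]
gripper_width: 31.8
t 42.23 pos [494.3  88.9 201.8] rot [-176.4    0.4   89.9] w 31.8 F [-0.5  0.3 -0.5]
tool shift cm [-33.79  -9.49   3.03] turn -0.1
```

Gripped at 31.8 mm. Moving slowly to the blue tray.

```bash
python3 -m jog '[[[-1,-0.2,0],0,0.2],[[-2,-0.5,0],0,0.2],[[-2,-0.5,0],0,0.2],[[-2,-0.5,0],0,0.2],[[-2,-0.5,0],0,0.2],[[-2,-0.5,0],0,0.2],[[-2,-0.5,0],0,0.2],[[-2,-0.5,0],0,0.2],[[-2,-0.5,0],0,0.2],[[-2,-0.5,0],0,0.2]]';  python3 -m jog '[[[-2,-0.6,0],0,0.2],[[-2,-0.6,0],0,0.2],[[-2,-0.6,0],0,0.2],[[-2,-0.6,0],0,0.2],[[-2,-0.6,0],0,0.2],[[-1.5,-0.3,0],0,0.2],[[-0.5,0,0],0,0.2],[[0,0,0],0,0.2]]'
python3 - <<'E'
from h import *
need(400,-249,120,90)
f=grab('wrist')
for k in blobs(f,'blue'): u=cv2.minEnclosingCircle(k); print(u,cv2.boundingRect(k),onz(f,u[0],14))
f=grab('scene')
for k in blobs(f,'blue',100): u=cv2.fitEllipse(k); print('scene',u,onz(f,u[0],14))
E
```

```text
time_s: 43.48
ee_pos: [435.3, -110.7, 196.2]
ee_rot: [-174.9, 0.5, 90.0]
force: [0.3, -0.1, -1.5]
gripper_width: 32.0
time_s: 44.48
ee_pos: [392.8, -235.9, 192.7]
ee_rot: [-174.0, 0.1, 89.7]
force: [0.1, -0.2, -1.9]
gripper_width: 31.6
t 44.48 pos [ 392.8 -235.9  192.7] rot [-1.74e+02  1.00e-01  8.97e+01] w 31.6 F [ 0.1 -0.2 -1.9]
tool shift cm [-1.29  1.48  7.16] turn -0.3
((259.5, 264.0), 14.500100135803223) (245, 264, 30, 5) [ 371.64641453 -371.96002398]
((259.5, 234.0), 25.578411102294922) (234, 216, 52, 22) [ 371.92453352 -324.05829303]
((273.2109375, 185.15625), 25.8150691986084) (249, 160, 51, 41) [ 391.30886231 -251.21416072]
scene ((238.3221893310547, 125.75809478759766), (16.228607177734375, 22.584270477294922), 95.5790786743164) [ 391.83114566 -250.19774851]
```

```bash
python3 -m jog '[[[-0.6,0.6,1],-0.3,0.2],[[-0.6,0.6,2.5],0,0.2],[[0,0.2,3],0,0.2],[[0,0,2],0,0.2],[[0,0,0.4],0,0.2],[[0,0,0],0,0.2]]'
python3 - <<'E'
from h import *
need(397.5,-250,65.5,90)
f=grab('wrist')
for k in blobs(f,'blue'): u=cv2.minEnclosingCircle(k); print(u,cv2.boundingRect(k),onz(f,u[0],14))
h=cv2.cvtColor(f['color'],cv2.COLOR_RGB2HSV)
for r in (170,180,190,195,200,205,210): print(r,''.join('B' if 100<a<130 and b>130 else 'w' if b<70 and v>90 else '.' for a,b,v in h[r,200:320].astype(int)))
print(f['K'][0][2])
E
```

```text
time_s: 45.32
ee_pos: [400.6, -247.5, 98.5]
ee_rot: [-174.1, 0.1, 90.4]
force: [0.6, -1.3, -1.6]
gripper_width: 31.8
t 45.33 pos [ 400.6 -247.5   98.5] rot [-1.741e+02  1.000e-01  9.040e+01] w 31.8 F [ 0.6 -1.3 -1.6]
tool shift cm [-0.25  0.03  3.32] turn 0.4
((259.5, 264.0), 14.500100135803223) (245, 264, 30, 5) [ 390.99468467 -330.86533839]
((259.5, 234.5), 25.62235450744629) (234, 210, 52, 28) [ 390.79966792 -295.91009943]
((260.528564453125, 193.6714324951172), 34.631866455078125) (226, 161, 70, 43) [ 391.61559975 -250.55615732]
170 wwwwwwwwwwwwwwwwwwwwwwwwwwwwwwwwwww.BBBBBBBBBBBBBBBBBBBBBBBBBBBBBBBBBBBBBBBBBBBBBBBBB.wwwwwwwwwwwwwwwwwwwwwwwwwwwwwwwwww
180 wwwwwwwwwwwwwwwwwwwwwwwwwwww.BBBBBBBBBBBBBBBBBBB.wwww........................wwwwww.BBBBBBBBBwwwwwwwwwwwwwwwwwwwwwwwwwww
190 wwwwwwwwwwwwwwwwwwwwwwwww.BBBBBBBBBBBBBBB.wwwwwwwwwwwwwwwwwwwwwwwwwwwwwwwwwwwwwwwwwwww...w.BBBB.wwwwwwwwwwwwwwwwwwwwwwww
195 wwwwwwwwwwwwwwwwwwwwwwwww.BBBBBBBBBBBBwwwwwwwwwwwwwwwwwwwwwwwwwwwwwwwwwwwwwwwwwwwwwwwwwwwww.BBBB.wwwwwwwwwwwwwwwwwwwwwww
200 wwwwwwwwwwwwwwwwwwwwwwwwww.BBBBBBB..wwwwwwwwwwwwwwwwwwwwwwwwwwwwwwwwwwwwwwwwwwwwwwwwwwwwwwwwwBBBwwwwwwwwwwwwwwwwwwwwwwww
205 wwwwwwwwwwwwwwwwwwwwwwwwww.........wwwwwwwwwwwwwwwwwwwwwwwwwwwwwwwwwwwwwwwwwwwwwwwwwwwwww.......wwwwwwwwwwwwwwwwwwwwwwww
210 wwwwwwwwwwwwwwwwwwww................wwwwwwwwwwwwwwwww..BBBBBBBBBBBBB.wwwwwwwwwwwwwwww................wwwwwwwwwwwwwwwwwww
259.92328907292347
```

Row scans show the bottle's foot at columns 241–291 against the tray at 226–296, so it needs to shift about 4 mm in -x. I'll correct and lower.

```bash
python3 -m jog '[[[-0.25,-0.4,0.5],0.4,0.2],[[0,0,0.8],0,0.2],[[0,0,0.8],0,0.2],[[0,0,0.3],0,0.2],[[0,0,0],0,0.2]]'; python3 -m jog '[[[0,0,0.3],0,0.2],[[0,0,0.2],0,0.2]]'
```

```text
time_s: 46.0
ee_pos: [394.9, -250.9, 75.1]
ee_rot: [-174.3, 0.3, 89.9]
force: [-0.2, -0.9, -1.8]
gripper_width: 31.7
time_s: 46.25
ee_pos: [394.7, -251.1, 70.2]
ee_rot: [-174.3, 0.3, 89.9]
force: [-0.3, 0.8, -2.2]
gripper_width: 32.0
```

```bash
python3 -m jog '[[[0,0,0.1],0,0.2],[[0,0,0.1],0,0.2]]'; python3 -m jog '[[[0,0,0.1],0,0.2],[[0,0,0.1],0,0.2]]';  python3 -m jog '[[[0,0,0.1],0,0.2],[[0,0,0.1],0,0.2]]'
```

```text
time_s: 46.5
ee_pos: [394.6, -251.2, 68.1]
ee_rot: [-174.4, 0.3, 89.9]
force: [-0.2, -0.4, -1.4]
gripper_width: 31.9
time_s: 46.75
ee_pos: [394.5, -251.3, 66.2]
ee_rot: [-174.4, 0.3, 90.0]
force: [-1.3, -0.0, 5.5]
gripper_width: 32.1
time_s: 47.0
ee_pos: [394.5, -251.9, 66.2]
ee_rot: [-174.4, 0.4, 90.0]
force: [-1.6, 0.3, 7.5]
gripper_width: 31.9
```

On the floor at 66.2, against 65.5 expected. Releasing gently, retreating, then checking.

```bash
python3 -m jog '[[[0,0,0],0,0.35]]' 5; python3 -m jog '[[[0,0,0],0,0.37],[[0,0,0],0,0.4],[[0,0,0],0,0.5],[[0,0,0],0,0.8],[[0,0,0],0,0.8],[[0,0,0],0,0.8],[[0,0,-1],0,0.8],[[0,0,-3],0,0.8],[[0,0,-4],0,0.8],[[0,0,-4],0,0.8]]'; python3 -m jog '[[[0,-3,-3],0,0.8],[[0,-3,-3],0,0.8],[[0,-3,-2],0,0.8],[[0,0,0],0,0.8]]'
python3 - <<'E'
from h import *
need(400,-249,120,90)
s=grab('scene'); w=grab('wrist')
o=np.zeros((600,800,3),np.uint8); o[:540]=cv2.resize(s['color'][95:311,120:440],(800,540),interpolation=cv2.INTER_CUBIC)
o[440:,:213]=cv2.resize(w['color'],(213,160),interpolation=cv2.INTER_AREA)
cv2.imwrite('pics/fin.png',o[:,:,::-1])
# cap tops: expected with bottle upright on tray floor vs observed cap blob
for n in('scene','top'):
  f=grab(n)
  for c,t in(('red',(647,103)),('yellow',(469,-90)),('green',(579,-297)),('blue',(394,-250))):
    for k in blobs(f,c,20,95):
      M=cv2.moments(k);u=(M['m10']/M['m00'],M['m01']/M['m00']); print(n,c,np.round(u,1),cv2.boundingRect(k)[2:],'capmid->',onz(f,u,H[c]+4-(8 if n=='scene' else 2)).round())
E
```

```text
time_s: 47.12
ee_pos: [394.7, -252.0, 66.4]
ee_rot: [-174.4, 0.4, 90.0]
force: [-0.5, 0.4, -2.0]
gripper_width: 32.5
time_s: 48.38
ee_pos: [405.2, -250.2, 188.1]
ee_rot: [-174.1, 0.2, 90.0]
force: [-0.3, -0.0, -0.2]
gripper_width: 73.2
time_s: 48.88
ee_pos: [323.8, -250.6, 285.6]
ee_rot: [-174.7, 0.6, 90.0]
force: [-0.4, 0.4, -0.2]
gripper_width: 72.9
t 48.88 pos [ 323.8 -250.6  285.6] rot [-174.7    0.6   90. ] w 72.9 F [-0.4  0.4 -0.2]
tool shift cm [ 0.34  9.11 15.78] turn 0.0
scene red [243.  264.8] (33, 29) capmid-> [680. 147.]
scene red [242.9 242. ] (18, 21) capmid-> [648. 105.]
scene yellow [259.7 178.1] (21, 13) capmid-> [498. -21.]
scene yellow [251.8 154.4] (18, 13) capmid-> [466. -93.]
scene green [172.8 122.1] (13, 9) capmid-> [ 574. -308.]
scene blue [158.3 346.6] (9, 10) capmid-> [906. 178.]
scene blue [149.8 337. ] (9, 10) capmid-> [909. 153.]
scene blue [170.2 335.2] (10, 9) capmid-> [876. 173.]
scene blue [133.1 318.1] (9, 9) capmid-> [917. 101.]
scene blue [153.  316.7] (9, 9) capmid-> [884. 123.]
scene blue [125.3 309.2] (9, 9) capmid-> [921.  76.]
scene blue [144.8 307.4] (9, 8) capmid-> [888.  97.]
scene blue [240.7 127.8] (24, 15) capmid-> [ 442. -172.]
scene blue [237.5 102.9] (10, 8) capmid-> [ 389. -256.]
top red [221.6 145.9] (28, 30) capmid-> [625.  92.]
top red [97.6 89.3] (45, 14) capmid-> [787. 433.]
top yellow [292.4 206.6] (17, 19) capmid-> [470. -90.]
top yellow [280.3 212.2] (9, 25) capmid-> [456. -59.]
top green [359.2 173.7] (30, 26) capmid-> [ 553. -264.]
top green [372.4 163.8] (14, 16) capmid-> [ 579. -300.]
top blue [350.4 238.4] (26, 26) capmid-> [ 386. -236.]
top blue [51.4 99.2] (14, 57) capmid-> [767. 572.]
top blue [214.6  56. ] (6, 7) capmid-> [877. 115.]
```

View pics/fin.png

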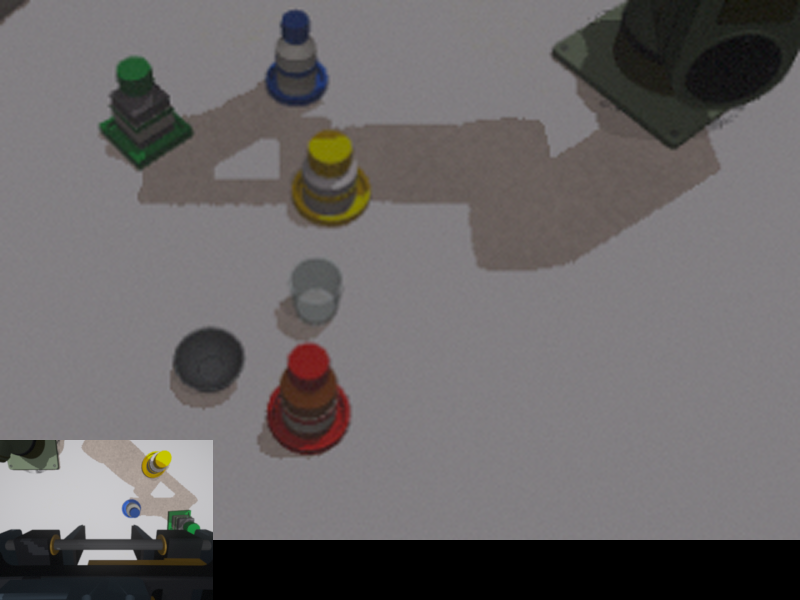

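All four stand upright in their trays, and the beaker and dish haven't moved. One last numeric check: green and blue cap heights by two-view triangulation.

```bash
python3 - <<'E'
from h import *
f=grab('scene'); t=grab('top')
def tri(a,b):
    (o1,d1),(o2,d2)=a,b; k=np.linalg.lstsq(np.c_[d1,-d2],o2-o1,rcond=None)[0]; A=o1+k[0]*d1;B=o2+k[1]*d2; return ((A+B)/2).round(1),np.linalg.norm(A-B).round(1)
print('green',tri(ray(f,(172.8,122.1)),ray(t,(372.4,163.8))),'yellow',tri(ray(f,(251.8,154.4)),ray(t,(292.4,206.6))))
for nm,p in(('beaker',(571,8,30)),('dish',(697,2,20))): print(nm,proj(t,p))
E
python3 -c "
from workcell import job_done
print(job_done())"
```

```text
green (array([ 578.1, -298.5,  106.6]), np.float64(1.3)) yellow (array([469.6, -89.6,  87.7]), np.float64(1.6))
beaker [254.93189729 171.9519986 ]
dish [257.15802403 128.09092336]
the job is handed in; nothing more can be done
None
```

The four bottles are in their matching trays, placed in the order red, yellow, green, blue. The green one was turned about 29° to fit its square tray. I handed the job in at about 49 s on the robot's clock.

- **Last checks that agreed:** the final scene picture shows all four bottles upright inside their trays, with the beaker and dish apparently where they started. By two-view triangulation, the yellow cap sits at (470,-90), z 88, and the green cap at (578,-298), z 107. With the bottles fully down, the cap tops should be at 89 and 104.
- **Less certain:** I did not triangulate the blue cap height as I had planned. Blue being fully down rests on the set-down height (66.2 against 65.5 expected) and the final picture. The green bottle touched down about 3 mm higher than expected, which I put down to the tilt.
- **First grasp missed:** the first close on the red bottle gripped nothing, just above the cap, without disturbing it. The fingertips proved to be about 35 mm higher than the reported tool position implies, so I allowed for that from then on.
- **Tool tilt:** the tool drifted to about 6° off vertical over the run, so the last bottles were carried and set down slightly tilted before settling flat on release.

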